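# Take the spent cartridge out of a bayonet-capped bench filter

## Task

Open the blue bench filter unit: press its black cap down against the spring, twist it a quarter turn anticlockwise to free it from its lugs, lift it off and stand it, bar upwards, wholly on the cork mat. Then lift the spent yellow-knobbed cartridge out of the unit and stand it upright on the floor of the grey tray. Set both down without dropping them, and leave the other things on the bench where they are.

Things in the scene. Friction and masses are not known exactly. Their poses are not given: they have to be found in the camera images.
- unit: Blue filter unit, fixed: a box 200 (its x) x 170 (its y) x 80 mm high with a round aluminium neck (outer diameter 65, bore 58 mm) rising from the middle of its deck to 127 mm, two lugs on it along x to 81 mm across. Red marks on the deck along its x axis: the cap's bar points there when locked; green marks along y: there when freed. Origin: centre of the underside; z up.
- cap: Loose black cap, an upside-down cup 92 mm in diameter and 61.5 mm high, 0.13 kg, with an orange bar across its top, 64 mm long (cap's x), 14 thick (cap's y), 28 high (61.5 to 89.5 mm above the origin). Origin: centre of the open lower rim; z up. Locked, the rim is 11 mm above the unit's deck (91 mm above the unit's origin), cap's x along unit's x. Raise it 75 mm to clear everything.
- cap_bar (a point): Middle of the cap's orange bar, on the cap's axis, 75.5 mm above the cap's origin. Notches 6 mm deep hold the locked cap: it turns only while pressed down by more than 6 mm (8 to 9 is good; at 11 the rim meets the deck), anticlockwise seen from above. It is free from 70 degrees of turn (80 to 90 is good); a stop ends the turn at about 100.
- spring_plate (a joint): Spring plate under the cartridge, inside the unit: 0 when the cap is locked, negative when pressed down, +0.006 m (its upper stop) when the cap is free. Through the cartridge it pushes the cap up with about 8 N when locked, 0.45 N more for each mm pressed; a freed cap rises about 6 mm.
- spent: Spent cartridge, hidden under the cap at first: grey-brown pleated cylinder, diameter 53, 55 mm high, with a round yellow knob on top, diameter 26, 24 mm high (79 in all), 0.09 kg. Stands loosely in the neck on the spring plate; with the cap off its foot is 75 mm above the unit's origin and the whole knob stands above the neck. Raise it 60 mm to leave the neck. Origin: centre of its foot; z up.
- mat: Square cork mat, 180 x 180 x 6 mm, fixed. Origin: centre of its underside; sides along its x and y.
- tray: Open square grey tray, 170 x 170 mm outside, walls 4 mm thick and 40 mm high, floor 4 mm thick, fixed. Origin: centre of the underside.
- fresh: Bystander: fresh cartridge, white with a green knob, same size as the spent one, standing on the bench. Origin: centre of its foot.
- torch: Bystander: black torch lying down, 140 mm long. Origin: under its middle.
- dust_brush: Bystander: wooden dusting brush, 210 mm long, lying. Origin: on the bench under its head.
- paintbrush: Bystander: paintbrush lying down, 180 mm long.
- spatula: Bystander: spatula lying down, 170 mm long.
- solvent: Bystander: amber bottle, 60 mm diameter, 130 mm high. Origin: centre of its foot.
- pigment: Bystander: glass jar, 60 mm diameter, 70 mm high. Origin: centre of its foot.
Mind the look-alikes: they are no part of the job. There is more than one size of the tray; the job needs the larger. Leave any green look-alike of the cap alone.

How it is judged:
By the outcome, as a careful person would: the job done as asked, in the order asked, and still so for the second after the job is handed in, with the robot touching nothing.
It also fails if it takes over 64 s, if anything falls off the work surface, if the arm or the gripper's body presses on something with over 40 N, if the wrist force passes 120 N, or if a joint passes its speed limit or range.

## Robot

A 6-joint arm with a two-finger parallel gripper is mounted at the origin on the work surface. World frame = base frame: x ahead of the robot, y to its left, z up, the work surface at z = 0. Lengths are in m, angles in rad, forces in N, time in s.
With the tool pointing down it reaches from about 0.375 to 0.9 m from the base axis. Payload 3.1 kg.
Tool frame: the origin (TCP) lies at the centre of the arm's flange, where the gripper is bolted on; the fingertips stand 173 mm ahead of it and the grasp point (between the pads) lies 155 mm ahead of it (tip_extent is the distance from the TCP to the fingertips, in m); z points along the fingers, y is the direction in which the jaws open and shut (so a half turn about z gives the same grasp; the last joint's range is limited). The gripper opens to 85 mm and grips with 20 to 120 N. Pads are 22 mm wide; open, the fingers measure 114 mm over their backs; the gripper's body (76 mm by 85 mm) begins 54 mm behind the grasp point. The pads swing forward as they close: fully open they stand 13 mm farther back than shut.
Start: joints at [0.968, 0.527, 1.433, -0, 1.181, -0.178], TCP at [0.258, 0.569, 0.405] pointing down, gripper open.
Joint ranges: [-3.08, 3.08], [-0.75, 2.2], [0.22, 2.44], [-1.43, 4.57], [0, 2.65], [-2.85, 2.85]. Speed limits (rad/s): [2.79, 2.79, 3.14, 3.14, 3.14, 3.14].

## Interface

Orientations are given as a unit quaternion [x, y, z, w].
In Python, from station import sense, snapshot, sign_off, tip_extent gives the robot as it stands. The module is installed in compiled form; this text tells all that it offers.
- The arm moves only by the tool servo_tool, never from a script. Its argument "rows" is a list of rows, each a list of 3 entries, a list of its own where there are three numbers: the shift along the tool's x, y, z in mm, then the turn about the tool's z in degrees, then the opening, from -1 (shut) to 1 (fully open), so that 0 is half open. A call has 1 to 8 rows; each row is the pose to reach, as a shift and turn from the pose measured when the call began, along the tool's axes at that moment; what a row does not reach only later rows make up. A row lasts 1/10 s, in which the tool goes at most 50 mm and 8.59 degrees, less where a joint would pass 70% of its speed; a pose out of reach is approached as far as the arm can. A call with a gripper value outside its range is refused whole. The fingers move at their own pace and stop on an object; "force" is the grip in N (left out, the last holds). Time passes only in rows, so rows that repeat a pose let the fingers close. It gives the time, the measured TCP pose, the force and the opening at its end, in the units of the state.
- sense(): the state, without advancing time (a new reading comes with each control period).
- snapshot(name): name is "side" or "top" or "wrist"; returns a dict with "image" (420x560x3 uint8, blue, green, red), "z_map" (420x560 float32, m along the optical axis (not along the pixel's ray), 0 where there is no reading), "vertical_fov" (degrees; the focal length in pixels is half the picture's height over the tangent of half this angle, whatever the lens; pixels are square), "cx", "cy" (the principal point, pixels), "cam_to_world" (4x4, takes a point from camera to world coordinates). Camera axes: x right, y down, z forward; pixel columns grow to the right and rows downward; lengths in m; the calibration is good to about 2 mm. The wrist camera is an equidistant fisheye: a pixel r from the principal point sees the ray r / f radians off the axis. A picture is of the moment at which its call begins.
- sign_off(): hands the job in, once; it reports no verdict.
The state is a dict: "t": time; "q": joint angles; "qd": joint speeds; "tau": joint torques, N m; "tcp_pos": TCP position; "tool_rot": TCP orientation; "force": force on the tool from outside, world axes, zero at the start; "ft_torque": the same for the moment, N m; "finger_gap": opening from 0.0 (shut) to 1.0 (fully open).
Only numpy, scipy, OpenCV 4.12 (cv2) and the standard library are available. Lean on these libraries where they do the work, as an engineer would, in place of code of your own. Each camera call takes 0.05 s, during which the arm holds its last target. There are 200 camera calls.

## Working session

There is one attempt and no reset: what is moved stays moved. The work goes in short steps, Python scripts to look and compute and a tool call to move; the robot and the scene stay as the last step left them, time stands still between calls to the robot, and variables do not carry over. Pictures are saved under pics/ and viewed, about 8 in all and at most 12, crops included, and the job is handed in when it is done.

Besides the shell and the picture viewer there is one more tool, called after "Emit:" as a command line: name --argument value ..., lists and objects as JSON in quotes. servo_tool: Moves the arm, as the interface text tells. Its arguments: {"type":"object","properties":{"rows":{"type":"array"},"force":{"type":"number"}},"required":["rows"]}

```bash
mkdir -p pics; cat > h.py <<'E'
import numpy as np, cv2
from station import sense, snapshot, sign_off, tip_extent
def cloud(s):
    im=s["image"]; z=s["z_map"]; H,W=z.shape
    f=H/2/np.tan(np.radians(s["vertical_fov"])/2)
    v,u=np.mgrid[:H,:W]
    p=np.stack([(u-s["cx"])/f*z,(v-s["cy"])/f*z,z],-1)
    T=np.array(s["cam_to_world"]); P=p@T[:3,:3].T+T[:3,3]
    P[z==0]=np.nan
    return P
E
python3 - <<'E'
from h import *
print(sense()); print(tip_extent)
for n in("top","side"):
    s=snapshot(n); cv2.imwrite(f"pics/{n}0.png",cv2.resize(s["image"],None,fx=1.4,fy=1.4)); np.savez(f"{n}0.npz",P=cloud(s),im=s["image"]); print(n,s["vertical_fov"],np.array(s["cam_to_world"]).round(3).tolist())
E
```

```text
{'t': 0.0, 'q': array([ 9.67481631e-01,  5.28462917e-01,  1.43389692e+00,  6.44118158e-07,
        1.18141777e+00, -1.78481442e-01]), 'qd': array([-0.0014264 ,  0.0001106 , -0.00055749, -0.00145942, -0.00108857,
        0.00054792]), 'tau': array([ 4.59601306e-04, -4.42345762e+01, -1.78024471e+01, -2.04962607e-04,
        8.49598437e-03,  3.35751416e-06]), 'tcp_pos': array([0.2573689 , 0.56917008, 0.40373693]), 'tool_rot': array([ 2.10822819e-01,  9.77523680e-01, -1.00995618e-03, -4.16530222e-04]), 'force': array([-0.55708373,  0.73139632, -0.28780753]), 'ft_torque': array([-0.02096983, -0.00450501,  0.04705305]), 'finger_gap': 0.9985348766972199}
0.1734
top 43.11444407983748 [[0.006, -0.995, 0.103, 0.369], [-1.0, -0.008, -0.011, -0.022], [0.012, -0.103, -0.995, 1.541], [0.0, 0.0, 0.0, 1.0]]
side 42.89919241305371 [[0.997, -0.044, 0.063, 0.414], [-0.076, -0.683, 0.727, -1.202], [0.011, -0.729, -0.684, 1.217], [0.0, 0.0, 0.0, 1.0]]
```

View pics/top0.png

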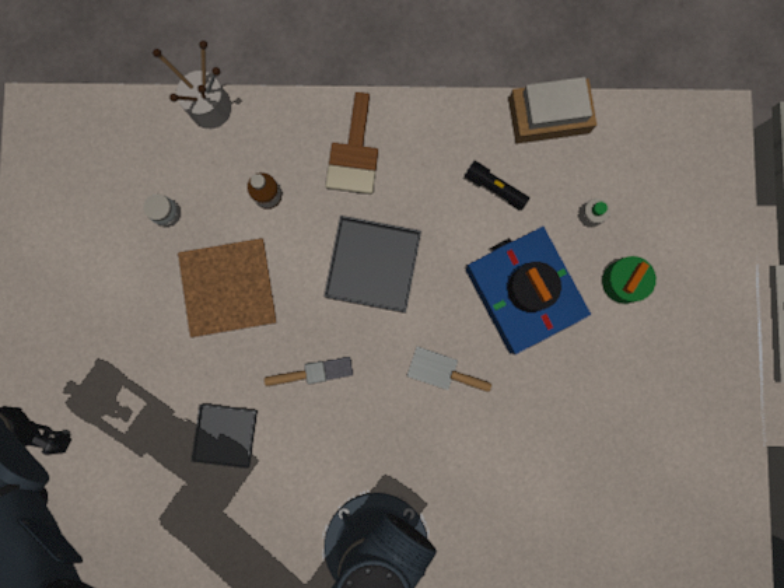

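View pics/side0.png

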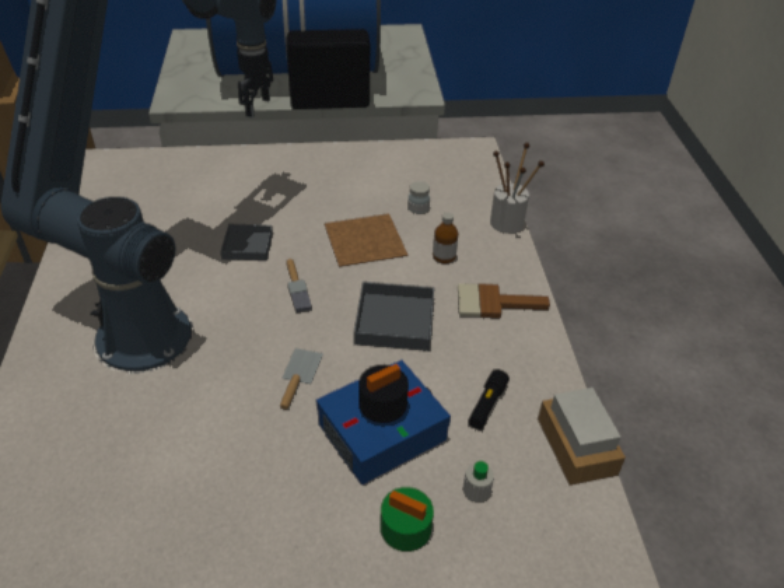

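The candidates in the top view (784-wide picture):
- **Cap:** the black one with an orange bar at (535,287), on the blue unit, is the one meant. The green look-alike is at (629,279).
- **Tray:** the larger one is at (372,264). The smaller one is at (225,435).
- **Mat:** cork, at (228,288).

The bar lies near the red marks at (513,257) and (547,322), so the cap is locked. Next I'll measure these and make the confirming crop.

```bash
python3 - <<'E'
from h import *
d=np.load("top0.npz"); P=d["P"]; im=d["im"]; hsv=cv2.cvtColor(im,cv2.COLOR_BGR2HSV).astype(int)
v,u=np.mgrid[:420,:560]
def reg(x0,y0,x1,y1): return (u>x0/1.4)&(u<x1/1.4)&(v>y0/1.4)&(v<y1/1.4)&np.isfinite(P[...,2])
def rect(m,n):
    q=P[m]; r=cv2.minAreaRect(q[:,:2].astype(np.float32)*1000); print(n,m.sum(),"ctr",np.round(r[0],1),"size",np.round(r[1],1),"ang",round(r[2],1),"z",np.percentile(q[:,2],[5,50,95]).round(4))
    return q
H,S,V=hsv[...,0],hsv[...,1],hsv[...,2]
R=reg(455,215,600,360); Z=P[...,2]
q=rect(R&(abs(Z-.08)<.008),"deck")
q=rect(R&(Z>.14),"cap all")
m=R&(H<20)&(S>150)&(Z>.16); q=rect(m,"bar")
c=q[:,:2]-q[:,:2].mean(0); w,e=np.linalg.eigh(c.T@c); print("bar dir deg",np.degrees(np.arctan2(e[1,1],e[0,1])),q.mean(0))
rm=R&((H<8)|(H>172))&(S>120)&(Z<.1)
n,l=cv2.connectedComponents(rm.astype(np.uint8))
for i in range(1,n): 
    if (l==i).sum()>8: print("red",P[l==i].mean(0),(l==i).sum())
gm=R&(H>45)&(H<80)&(S>100)&(Z<.1)
n,l=cv2.connectedComponents(gm.astype(np.uint8))
for i in range(1,n): 
    if (l==i).sum()>8: print("green",P[l==i].mean(0),(l==i).sum())
rect(reg(170,230,285,345)&(H<20)&(S>90)&(V>0)&(Z>.003),"mat")
rect(reg(315,205,430,320)&(Z>.03),"tray rim"); rect(reg(180,395,270,475)&(Z>.02),"small")
rect(reg(235,160,290,215)&(Z>.05),"solvent"); rect(reg(135,185,190,235)&(Z>.05),"pigment"); rect(reg(570,190,620,230)&(Z>.05),"fresh")
cr=np.hstack([cv2.resize(im[150:260,320:480],None,fx=2.5,fy=2.5),cv2.resize(im[150:260,120:280],None,fx=2.5,fy=2.5)]); cv2.imwrite("pics/crop1.png",cr)
E
```

```text
deck 3284 ctr [ 512.3 -299.8] size [200.4 171.8] ang 27.8 z [0.0755 0.0808 0.0857]
cap all 986 ctr [ 512.6 -299.9] size [92.8 90.2] ang 89.7 z [0.1484 0.1539 0.1818]
bar 175 ctr [ 514.6 -302. ] size [64.8 21.9] ang 28.9 z [0.1652 0.1801 0.1856]
bar dir deg -151.85014559701008 [ 0.51206681 -0.29846901  0.17873335]
red [ 0.57750996 -0.2674439   0.08193114] 39
red [ 0.45003455 -0.3342521   0.0811645 ] 39
green [ 0.54627829 -0.36405986  0.08287188] 23
green [ 0.48163787 -0.24054771  0.08147745] 30
mat 3161 ctr [520.4 311.9] size [179.1 179.1] ang 10.4 z [0.0035 0.007  0.0122]
tray rim 391 ctr [567.7  11.5] size [170.1 170.5] ang 79.6 z [0.032  0.0396 0.0452]
small 199 ctr [218.1 307.2] size [116.3 114.8] ang 83.4 z [0.0213 0.0261 0.0319]
solvent 408 ctr [712.2 232.4] size [57.2 58. ] ang 3.0 z [0.0613 0.0928 0.1322]
pigment 310 ctr [673.4 443.9] size [53.7 52.1] ang 40.1 z [0.0595 0.0701 0.0755]
fresh 247 ctr [ 677.5 -444.5] size [49.1 50.2] ang 87.3 z [0.0522 0.0592 0.0834]
```

View pics/crop1.png

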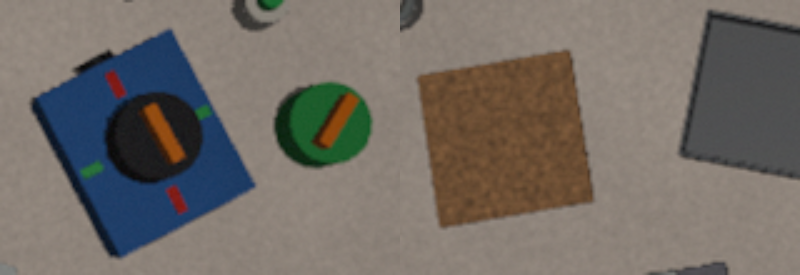

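The crop confirms it: black cap with orange bar on the blue unit, bar aligned with the red marks, and the green cap is separate. I'll work out the approach.

```bash
cat >> h.py <<'E'
from scipy.spatial.transform import Rotation as Ro
def go(x,y,z,yaw=None):
    s=sense(); R=Ro.from_quat(s["tool_rot"]).as_matrix(); d=R.T@(np.array([x,y,z])-s["tcp_pos"])*1000
    yy=np.degrees(np.arctan2(R[1,1],R[0,1])); t=0 if yaw is None else -((yaw-yy+180)%360-180)
    print("t",round(s["t"],2),"shift",d.round(1),"turn",round(t,1),"yaw",yy.round(1),"gap",round(s["finger_gap"],3),"F",s["force"].round(1),"tcp",s["tcp_pos"].round(4),"tilt",R[:,2].round(4))
E
python3 -c "
from h import *
go(.5,.15,.43); go(.5125,-.300,.43,-62.2)"
```

```text
t 0.1 shift [-393.8 -282.   -25.8] turn 0 yaw 65.7 gap 0.997 F [-0.6  0.1  0.4] tcp [0.2574 0.5692 0.4038] tilt [-0.0012 -0.0016 -1.    ]
t 0.1 shift [-590.7 -686.8  -25.1] turn 127.9 yaw 65.7 gap 0.997 F [-0.6  0.1  0.4] tcp [0.2574 0.5692 0.4038] tilt [-0.0012 -0.0016 -1.    ]
```

Emit:
servo_tool --rows '[[[-394,-282,-26],60,1],[[-394,-282,-26],60,1],[[-394,-282,-26],60,1],[[-394,-282,-26],60,1],[[-394,-282,-26],60,1],[[-394,-282,-26],60,1],[[-394,-282,-26],60,1],[[-394,-282,-26],60,1]]'

```text
t: 0.9
tcp_pos: [0.458, 0.2218, 0.4256]
tool_rot: [0.672, 0.74, -0.001, -0.0]
force: [-0.3, 1.0, -0.2]
finger_gap: 0.996
```

```bash
python3 -c "
from h import *
go(.5125,-.300,.43,-62.2)"
```

```text
t 0.9 shift [-524.6    4.    -3.6] turn 67.7 yaw 5.5 gap 0.996 F [-0.3  1.  -0.2] tcp [0.458  0.2218 0.4256] tilt [-0.0016 -0.0016 -1.    ]
```

Emit:
servo_tool --rows '[[[-525,4,-4],68,1],[[-525,4,-4],68,1],[[-525,4,-4],68,1],[[-525,4,-4],68,1],[[-525,4,-4],68,1],[[-525,4,-4],68,1],[[-525,4,-4],68,1],[[-525,4,-4],68,1]]'

```text
t: 1.7
tcp_pos: [0.4989, -0.1762, 0.4291]
tool_rot: [0.972, 0.235, -0.001, 0.0]
force: [1.0, 0.5, 0.4]
finger_gap: 0.998
```

Emit:
servo_tool --rows '[[[-130,0,0],0,1],[[-130,0,0],0,1],[[-130,0,0],0,1],[[-130,0,0],0,1]]'

```text
t: 2.1
tcp_pos: [0.3805, -0.2366, 0.4289]
tool_rot: [0.973, 0.232, -0.002, -0.001]
force: [0.1, -0.7, -0.0]
finger_gap: 1.0
```

```bash
python3 -c "
from h import *
go(.5125,-.300,.36,-62.2)
s=snapshot('wrist');cv2.imwrite('pics/w1.png',s['image']);print(s['vertical_fov'],s['cx'],s['cy'],np.array(s['cam_to_world']).round(3).tolist())"
```

```text
t 2.1 shift [ 89.4 116.4  68.2] turn -0.9 yaw -63.1 gap 1.0 F [ 0.1 -0.7 -0. ] tcp [ 0.3805 -0.2366  0.4289] tilt [-4.7e-03  2.0e-04 -1.0e+00]
65.70646984690485 276.19456872800606 212.20295986393236 [[0.452, -0.855, -0.254, 0.444], [-0.892, -0.434, -0.126, -0.205], [-0.002, 0.284, -0.959, 0.399], [0.0, 0.0, 0.0, 1.0]]
```

View pics/w1.png

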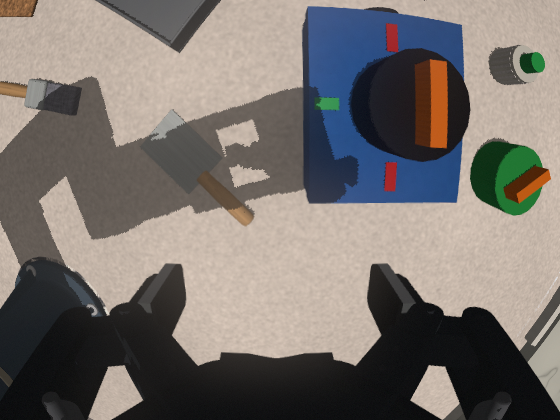

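The wrist view shows the bar at (432,104) lined up with the red marks at (391,38) and (391,177). The arm is off to one side, so it moves over next.

Emit:
servo_tool --rows '[[[89,116,0],-1,1],[[89,116,0],-1,1],[[89,116,0],-1,1],[[89,116,0],-1,1],[[89,116,40],-1,1],[[89,116,60],-1,1],[[89,116,60],-1,1]]'

```text
t: 2.85
tcp_pos: [0.5132, -0.2973, 0.3653]
tool_rot: [0.97, 0.242, -0.004, -0.004]
force: [-0.3, 0.6, 0.7]
finger_gap: 0.998
```

```bash
python3 -c "
from h import *
go(.5125,-.300,.331,-62.2)
s=snapshot('wrist');cv2.imwrite('pics/w2.png',s['image'])"
```

```text
t 2.85 shift [-1.7  2.3 34.3] turn 0.2 yaw -62.0 gap 0.998 F [-0.3  0.6  0.7] tcp [ 0.5132 -0.2973  0.3653] tilt [-0.0089  0.0055 -0.9999]
```

View pics/w2.png

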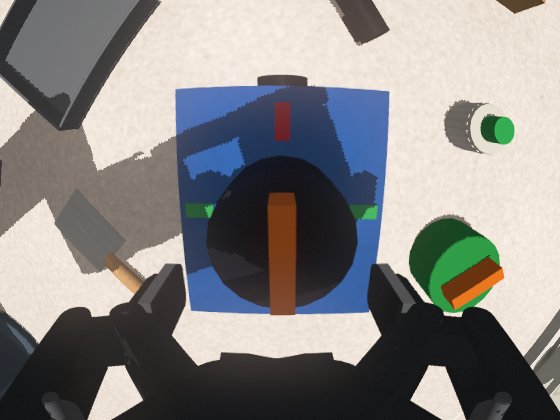

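The bar at (282,255) is centred between the jaws to within a few mm. I'll descend and grip.

Emit:
servo_tool --rows '[[[-1.7,2.3,15],0,1],[[-1.7,2.3,34],0,1],[[-1.7,2.3,34],0,0],[[-1.7,2.3,34],0,-1],[[-1.7,2.3,34],0,-1],[[-1.7,2.3,34],0,-1],[[-1.7,2.3,34],0,-1],[[-1.7,2.3,34],0,-1]]' --force 80

```text
t: 3.7
tcp_pos: [0.5133, -0.3007, 0.3345]
tool_rot: [0.97, 0.242, -0.002, -0.002]
force: [-0.9, 0.6, 6.2]
finger_gap: 0.142
```

```bash
python3 -c "
from h import *
go(.5125,-.300,.322,-62.2)"
```

```text
t 3.7 shift [-0.3 -0.9 12.5] turn 0.2 yaw -62.0 gap 0.142 F [-0.9  0.6  6.2] tcp [ 0.5133 -0.3007  0.3345] tilt [-0.0046  0.0022 -1.    ]
```

Emit:
servo_tool --rows '[[[0,0,4],0,-1],[[0,0,8.5],0,-1],[[0,0,8.5],0,-1],[[0,0,8.5],0,-1]]'

```text
t: 4.1
tcp_pos: [0.5133, -0.3006, 0.3275]
tool_rot: [0.97, 0.242, -0.002, -0.001]
force: [-2.1, 1.7, 8.4]
finger_gap: 0.145
```

```bash
python3 -c "
from h import *
go(.5125,-.300,.322,-62.2)"
```

```text
t 4.1 shift [-0.4 -0.9  5.5] turn 0.2 yaw -62.0 gap 0.145 F [-2.1  1.7  8.4] tcp [ 0.5133 -0.3006  0.3275] tilt [-0.0039  0.0017 -1.    ]
```

Emit:
servo_tool --rows '[[[0,0,4],0,-1],[[0,0,4],0,-1],[[0,0,4],0,-1]]'

```text
t: 4.4
tcp_pos: [0.5133, -0.3005, 0.3251]
tool_rot: [0.97, 0.242, -0.002, -0.001]
force: [-2.1, 2.1, 9.9]
finger_gap: 0.144
```

```bash
python3 - <<'E'
from h import *
go(.5125,-.300,.322,-62.2)
s=snapshot("side");np.savez("side1.npz",P=cloud(s),im=s["image"])
a=np.load("side0.npz")
for P,im in((a["P"],a["im"]),(cloud(s),s["image"])):
    hsv=cv2.cvtColor(im,cv2.COLOR_BGR2HSV).astype(int)
    sub=slice(250,345),slice(220,330)
    p=P[sub];h=hsv[sub]
    m=(h[...,0]<20)&(h[...,1]>150)&(p[...,2]>.13)
    r=np.hypot(p[...,0]-.5125,p[...,1]+.3)
    b=(h[...,2]<90)&(r<.042)&(p[...,2]>.12)&(p[...,2]<.165)
    print(m.sum(),np.percentile(p[m][:,2],[50,95]),b.sum(),np.percentile(p[b][:,2],[50,70,80,90]))
cv2.imwrite("pics/side1.png",cv2.resize(np.hstack([a["im"][230:350,210:340],s["image"][230:350,210:340]]),None,fx=3,fy=3))
E
```

```text
t 4.4 shift [-0.4 -0.8  3.1] turn 0.2 yaw -62.0 gap 0.144 F [-2.1  2.1  9.9] tcp [ 0.5133 -0.3005  0.3251] tilt [-0.0034  0.0013 -1.    ]
280 [0.17376529 0.18354068] 425 [0.15371804 0.15510921 0.15622551 0.15836251]
144 [0.15771406 0.17390827] 425 [0.14421802 0.14589938 0.14787371 0.15361243]
```

View pics/side1.png

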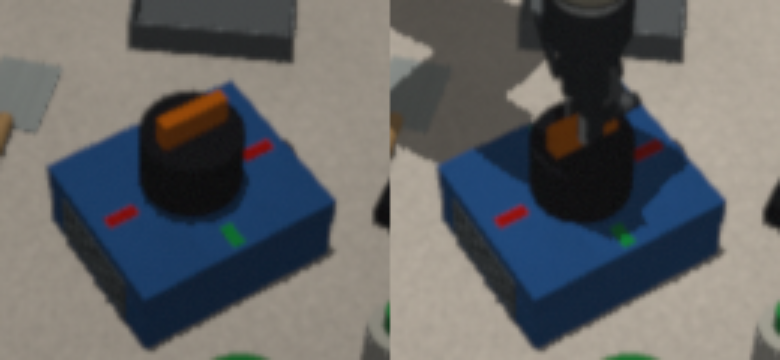

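The pair of side crops shows the cap about 9 mm lower and still on the red marks. Holding that depth, I'll twist anticlockwise, which is a negative turn about the tool's downward z.

Emit:
servo_tool --rows '[[[0,0,1.5],-8,-1],[[0,0,1.5],-16,-1],[[0,0,1.5],-24,-1],[[0,0,1.5],-32,-1],[[0,0,1.5],-40,-1],[[0,0,1.5],-48,-1],[[0,0,1.5],-56,-1],[[0,0,1.5],-64,-1]]'

```text
t: 5.25
tcp_pos: [0.5135, -0.3008, 0.3256]
tool_rot: [0.693, 0.721, -0.001, -0.0]
force: [-1.1, 1.3, 9.2]
finger_gap: 0.142
```

```bash
python3 -c "
from h import *
go(.5125,-.300,.3255,23.8)"
```

```text
t 5.25 shift [ 0.9 -1.   0.1] turn -21.5 yaw 2.3 gap 0.142 F [-1.1  1.3  9.2] tcp [ 0.5135 -0.3008  0.3256] tilt [-1.6e-03 -6.0e-04 -1.0e+00]
```

Emit:
servo_tool --rows '[[[0,0,1.5],-8,-1],[[0,0,1.5],-16,-1],[[0,0,1.5],-22,-1],[[0,0,1.5],-22,-1],[[0,0,0],-22,-1]]'

```text
t: 5.75
tcp_pos: [0.5133, -0.3008, 0.3269]
tool_rot: [0.542, 0.84, -0.001, -0.001]
force: [-2.5, 1.3, 7.2]
finger_gap: 0.141
```

```bash
python3 - <<'E'
from h import *
go(.5125,-.300,.3255,23.8)
s=snapshot("side");cv2.imwrite("pics/side2.png",cv2.resize(s["image"][230:350,210:340],None,fx=4,fy=4))
E
```

```text
t 5.75 shift [ 1.  -0.4  1.4] turn 0.5 yaw 24.3 gap 0.141 F [-2.5  1.3  7.2] tcp [ 0.5133 -0.3008  0.3269] tilt [-1.8e-03 -9.0e-04 -1.0e+00]
```

View pics/side2.png

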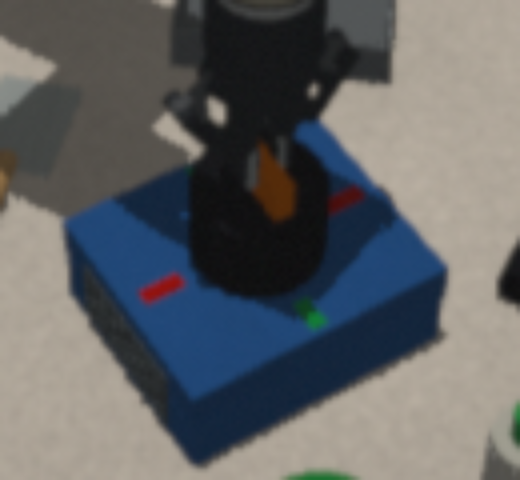

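The bar at (275,180) now points to the green mark at (315,318), so the cap is free. Lifting.

Emit:
servo_tool --rows '[[[0,0,-5],0,-1],[[0,0,-12],0,-1],[[0,0,-22],0,-1],[[0,0,-37],0,-1],[[0,0,-55],0,-1],[[0,0,-75],0,-1],[[0,0,-95],0,-1],[[0,0,-110],0,-1]]'

```text
t: 6.6
tcp_pos: [0.5135, -0.3008, 0.4385]
tool_rot: [0.542, 0.84, -0.001, 0.0]
force: [0.8, 0.5, -0.4]
finger_gap: 0.145
```

```bash
python3 - <<'E'
from h import *
go(.5,.05,.44,24); go(.5204,.3119,.44,60)
s=snapshot("side");cv2.imwrite("pics/side3.png",s["image"][160:360,150:390].repeat(2,0).repeat(2,1))
E
```

```text
t 6.6 shift [325.2 132.2  -2.2] turn 0.3 yaw 24.3 gap 0.145 F [ 0.8  0.5 -0.4] tcp [ 0.5135 -0.3008  0.4385] tilt [-9.0e-04 -1.9e-03 -1.0e+00]
t 6.6 shift [555.4 258.7  -2.7] turn -35.7 yaw 24.3 gap 0.145 F [ 0.8  0.5 -0.4] tcp [ 0.5135 -0.3008  0.4385] tilt [-9.0e-04 -1.9e-03 -1.0e+00]
```

View pics/side3.png

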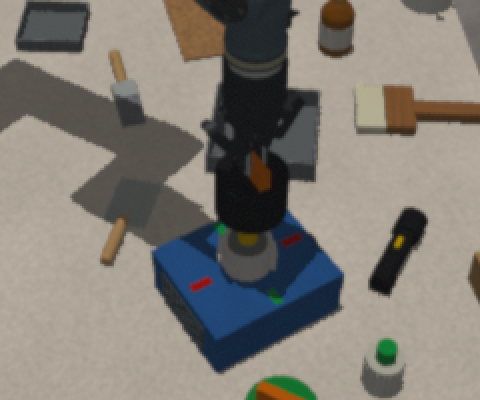

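The cap is off and the yellow knob shows in the neck at (247,238). I'll carry the cap to the mat.

Emit:
servo_tool --rows '[[[18,8,-3],0,-1],[[54,25,-3],0,-1],[[95,44,-3],0,-1],[[136,63,-3],0,-1],[[177,82,-3],0,-1],[[218,101,-3],0,-1],[[259,120,-3],0,-1],[[300,139,-3],0,-1]]'

```text
t: 7.45
tcp_pos: [0.5158, 0.0322, 0.4416]
tool_rot: [0.542, 0.84, -0.002, 0.001]
force: [0.4, 0.0, -0.9]
finger_gap: 0.141
```

```bash
python3 - <<'E'
from h import *
go(.5204,.3119,.44,24)
E
```

```text
t 7.45 shift [252.9 119.5   0.4] turn 0.4 yaw 24.4 gap 0.141 F [ 0.4  0.  -0.9] tcp [0.5158 0.0322 0.4416] tilt [ 7.0e-04 -4.2e-03 -1.0e+00]
```

Emit:
servo_tool --rows '[[[41,19,0],0,-1],[[82,38,0],0,-1],[[123,57,0],0,-1],[[164,77,0],0,-1],[[205,97,0],0,-1],[[240,113,0],0,-1],[[253,119.5,0],0,-1],[[253,119.5,0],0,-1]]'

```text
t: 8.25
tcp_pos: [0.519, 0.3141, 0.4395]
tool_rot: [0.54, 0.841, -0.002, 0.001]
force: [-0.5, -0.6, -1.2]
finger_gap: 0.144
```

```bash
python3 - <<'E'
from h import *
go(.5204,.3119,.2495,24.4)
s=snapshot("side");P=cloud(s)
m=np.isfinite(P[...,2])&(np.hypot(P[...,0]-.5204,P[...,1]-.3119)<.055)&(P[...,2]>.15)&(P[...,2]<.29)
print("cap lowest seen",np.percentile(P[m][:,2],[0,1,3,5,50]),m.sum())
E
```

```text
t 8.25 shift [ -1.8   0.9 190. ] turn 0.2 yaw 24.6 gap 0.144 F [-0.5 -0.6 -1.2] tcp [0.519  0.3141 0.4395] tilt [-9.0e-04 -4.8e-03 -1.0e+00]
cap lowest seen [0.19193852 0.19648872 0.19999901 0.20260642 0.25169845] 777
```

Emit:
servo_tool --rows '[[[-1,0,40],0,-1],[[-1,0,80],0,-1],[[-1,0,120],0,-1],[[-1,0,150],0,-1],[[-1,0,170],0,-1],[[-1,0,180],0,-1],[[-1,0,183],0,-1],[[-1,0,185],0,-1]]'

```text
t: 9.1
tcp_pos: [0.5201, 0.3099, 0.2552]
tool_rot: [0.542, 0.841, -0.002, 0.001]
force: [0.7, -0.5, -1.8]
finger_gap: 0.141
```

Emit:
servo_tool --rows '[[[0,0,2],0,-1],[[0,0,3],0,-1],[[0,0,4],0,-1],[[0,0,4],0,-1]]'

```text
t: 9.5
tcp_pos: [0.5201, 0.3099, 0.2516]
tool_rot: [0.542, 0.841, -0.002, 0.002]
force: [-0.1, -0.2, -2.1]
finger_gap: 0.146
```

```bash
python3 - <<'E'
from h import *
go(.5204,.3119,.2495,24.4)
E
```

```text
t 9.5 shift [1.7 1.1 2.1] turn 0.0 yaw 24.4 gap 0.146 F [-0.1 -0.2 -2.1] tcp [0.5201 0.3099 0.2516] tilt [ 6.0e-04 -5.4e-03 -1.0e+00]
```

No contact yet, so I'll keep lowering in small steps.

Emit:
servo_tool --rows '[[[0,0,1],0,-1],[[0,0,2],0,-1],[[0,0,3],0,-1],[[0,0,3],0,-1]]'

```text
t: 9.9
tcp_pos: [0.52, 0.3099, 0.2499]
tool_rot: [0.541, 0.841, -0.002, 0.002]
force: [-1.9, -1.5, 8.2]
finger_gap: 0.139
```

Emit:
servo_tool --rows '[[[0,0,0.5],0,-1],[[0,0,1],0,-1],[[0,0,1],0,-1]]'

```text
t: 10.2
tcp_pos: [0.52, 0.3099, 0.2499]
tool_rot: [0.541, 0.841, -0.002, 0.002]
force: [-2.9, -2.1, 7.3]
finger_gap: 0.142
```

Contact. I'll release and rise.

Emit:
servo_tool --rows '[[[0,0,0],0,-0.5],[[0,0,0],0,0],[[0,0,0],0,0.3],[[0,0,0],0,0.3],[[0,0,-10],0,0.3],[[0,0,-40],0,0.3],[[0,0,-85],0,0.3],[[0,0,-130],0,0.3]]'

```text
t: 11.0
tcp_pos: [0.5196, 0.3106, 0.3812]
tool_rot: [0.541, 0.841, -0.003, 0.002]
force: [0.2, 0.0, -0.2]
finger_gap: 0.65
```

```bash
python3 - <<'E'
from h import *
go(.5125,-.300,.44,24)
s=snapshot("side");P=cloud(s);im=s["image"]
hsv=cv2.cvtColor(im,cv2.COLOR_BGR2HSV).astype(int)
Z=P[...,2]; r=np.hypot(P[...,0]-.52,P[...,1]-.31)
m=(r<.06)&(hsv[...,0]<20)&(hsv[...,1]>150)&(Z>.06)&(Z<.15); print("cap bar",P[m].mean(0),P[m].max(0))
m=(np.hypot(P[...,0]-.5125,P[...,1]+.3)<.04)&(hsv[...,0]>20)&(hsv[...,0]<34)&(hsv[...,1]>120); q=P[m];print("knob",m.sum(),q.mean(0),q.max(0),q.min(0))
cv2.imwrite("pics/side4.png",im[120:360,150:400].repeat(2,0).repeat(2,1))
E
```

```text
t 11.0 shift [-553.2 -259.3  -55.1] turn 0.5 yaw 24.5 gap 0.65 F [ 0.2  0.  -0.2] tcp [0.5196 0.3106 0.3812] tilt [-1.e-04 -6.e-03 -1.e+00]
cap bar [0.5204184  0.29673663 0.08428247] [0.54289168 0.33652715 0.10539123]
knob 111 [ 0.50933817 -0.30644163  0.14919968] [ 0.52161918 -0.2882184   0.16277152] [ 0.49732431 -0.31628308  0.1292556 ]
```

View pics/side4.png

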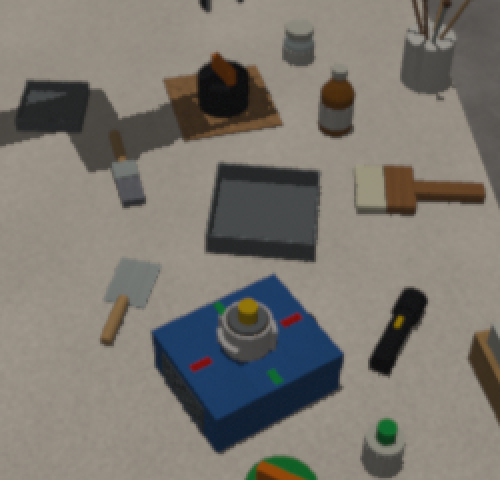

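The cap stands upright on the mat at (222,88). The knob is at (248,312), which gives about (0.510, -0.302) in the world frame. I'll go back to it.

Emit:
servo_tool --rows '[[[-45,-21,-20],0,0.2],[[-90,-42,-20],0,0.2],[[-135,-63,-20],0,0.2],[[-180,-84,-20],0,0.2],[[-225,-105,-20],0,0.2],[[-270,-126,-20],0,0.2],[[-315,-147,-20],0,0.2],[[-360,-168,-20],0,0.2]]'

```text
t: 11.85
tcp_pos: [0.5171, -0.0837, 0.4108]
tool_rot: [0.541, 0.841, 0.004, 0.007]
force: [0.5, -0.4, -0.3]
finger_gap: 0.598
```

```bash
python3 - <<'E'
from h import *
go(.510,-.302,.36,24); print(tip_extent)
E
```

```text
t 11.85 shift [-195.4  -97.7   50.8] turn 0.5 yaw 24.5 gap 0.598 F [ 0.5 -0.4 -0.3] tcp [ 0.5171 -0.0837  0.4108] tilt [ 1.640e-02 -6.000e-04 -9.999e-01]
0.1734
```

Emit:
servo_tool --rows '[[[-42,-21,0],0,0.2],[[-84,-42,0],0,0.2],[[-126,-63,10],0,0.2],[[-165,-82,20],0,0.2],[[-188,-94,35],0,0.2],[[-195,-97.5,50],0,0.2],[[-195,-97.5,50],0,0.2],[[-195,-97.5,50],0,0.2]]'

```text
t: 12.65
tcp_pos: [0.5099, -0.3002, 0.3605]
tool_rot: [0.541, 0.841, 0.005, 0.006]
force: [-0.8, 0.3, -0.0]
finger_gap: 0.601
```

```bash
python3 - <<'E'
from h import *
go(.510,-.302,.312,24)
s=snapshot("wrist");im=s["image"]
cv2.imwrite("pics/w3.png",im)
hsv=cv2.cvtColor(im,cv2.COLOR_BGR2HSV).astype(int)
m=(hsv[...,0]>20)&(hsv[...,0]<34)&(hsv[...,1]>120)&(hsv[...,2]>60)
m=m.astype(np.uint8); n,l,st,c=cv2.connectedComponentsWithStats(m); 
i=1+np.argmax(st[1:,4]); print("knob px",st[i],c[i])
# fisheye to world
f=210/np.radians(s["vertical_fov"]/2); f=210/np.tan(np.radians(s["vertical_fov"])/2)
v,u=np.nonzero(l==i); dx=u-s["cx"];dy=v-s["cy"]; r=np.hypot(dx,dy); th=r/f; z=s["z_map"][v,u]
k=np.where(r>0,np.tan(th)/r,0); p=np.stack([dx*k*z,dy*k*z,z],-1)
T=np.array(s["cam_to_world"]); q=p@T[:3,:3].T+T[:3,3]; t=q[q[:,2]>.149]
print(len(t),t.min(0),t.max(0),t.mean(0), q[:,2].max())
E
```

```text
t 12.65 shift [-1.4 -1.3 48.5] turn 0.5 yaw 24.5 gap 0.601 F [-0.8  0.3 -0. ] tcp [ 0.5099 -0.3002  0.3605] tilt [ 0.0151  0.0013 -0.9999]
knob px [ 251  212   45   52 1662] [273.44163658 239.25872443]
1463 [ 0.48179384 -0.31341715  0.14906477] [ 0.52465666 -0.23614482  0.33042746] [ 0.51145515 -0.29922498  0.15582945] 0.3304274647003518
```

View pics/w3.png

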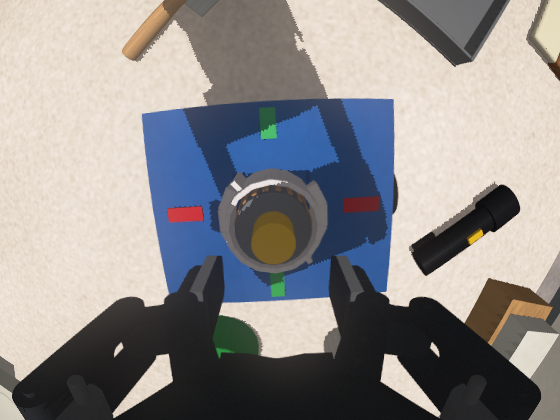

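The wrist view shows the knob at (273,239), centred between the jaws at (276). The cartridge is seated in the neck. Descending to grip the knob.

Emit:
servo_tool --rows '[[[0,-1,20],0,0.2],[[0,-1,38],0,0.2],[[0,-1,46],0,0.2],[[0,-1,46],0,0.2],[[0,-1,46],0,-0.2],[[0,-1,46],0,-0.6],[[0,-1,46],0,-1],[[0,-1,46],0,-1]]' --force 40

```text
t: 13.5
tcp_pos: [0.5103, -0.3006, 0.3163]
tool_rot: [0.541, 0.841, 0.004, 0.008]
force: [-0.7, 0.3, 3.1]
finger_gap: 0.281
```

Emit:
servo_tool --rows '[[[0,0,0],0,-1],[[0,0,0],0,-1]]'

```text
t: 13.7
tcp_pos: [0.5103, -0.3007, 0.3164]
tool_rot: [0.541, 0.841, 0.004, 0.008]
force: [0.2, -0.7, 2.1]
finger_gap: 0.281
```

Gripped: 24 mm measured for the 26 mm knob, the same shortfall as on the bar. Lifting.

Emit:
servo_tool --rows '[[[0,0,-5],0,-1],[[0,0,-15],0,-1],[[0,0,-28],0,-1],[[0,0,-44],0,-1],[[0,0,-62],0,-1],[[0,0,-82],0,-1],[[0,0,-100],0,-1],[[0,0,-110],0,-1]]'

```text
t: 14.5
tcp_pos: [0.5084, -0.3007, 0.4291]
tool_rot: [0.541, 0.841, 0.004, 0.01]
force: [-0.1, 0.3, -1.4]
finger_gap: 0.279
```

```bash
python3 - <<'E'
from h import *
go(.5657,.0115,.42,24.5)
s=snapshot("side");P=cloud(s);Z=P[...,2]
m=(np.hypot(P[...,0]-.511,P[...,1]+.301)<.05)&(Z>.14)&(Z<.30)
q=P[m];print(m.sum(),q.min(0),np.percentile(q[:,2],[1,3,5,10]))
for a in(.185,.205,.225): 
    t=q[abs(q[:,2]-a)<.008]; print(a,len(t),t[:,0].min(),t[:,0].max())
E
```

```text
t 14.5 shift [260.3 181.6   9.1] turn 0.0 yaw 24.5 gap 0.279 F [-0.1  0.3 -1.4] tcp [ 0.5084 -0.3007  0.4291] tilt [ 0.0213 -0.004  -0.9998]
677 [ 0.4837334  -0.33051997  0.18919222] [0.19106469 0.19392631 0.19681339 0.20352215]
0.185 16 0.4863913950995719 0.532368020181929
0.205 77 0.48373339571976903 0.5346479866961302
0.225 93 0.4837786721041178 0.5339163034163488
```

Emit:
servo_tool --rows '[[[22,15,1],0,-1],[[58,40,2],0,-1],[[96,67,4],0,-1],[[134,93,5],0,-1],[[172,120,6],0,-1],[[210,146,7],0,-1],[[243,169,8],0,-1],[[259,180,9],0,-1]]'

```text
t: 15.35
tcp_pos: [0.5647, 0.0129, 0.4204]
tool_rot: [0.539, 0.842, 0.004, 0.01]
force: [-0.1, -0.4, -1.4]
finger_gap: 0.28
```

Emit:
servo_tool --rows '[[[0,0,0],0,-1],[[0,0,0],0,-1]]'

```text
t: 15.55
tcp_pos: [0.5645, 0.0132, 0.42]
tool_rot: [0.539, 0.842, 0.004, 0.01]
force: [0.4, 0.0, -1.4]
finger_gap: 0.282
```

```bash
python3 - <<'E'
from h import *
go(.5637,.012,.2453,24.5)
s=snapshot("side");P=cloud(s);Z=P[...,2]
m=(np.hypot(P[...,0]-.5677,P[...,1]-.0115)<.05)&(Z>.1)&(Z<.30)
q=P[m];print(m.sum(),q.min(0),np.percentile(q[:,2],[1,3,5,10]))
for a in(.185,.205,.225): 
    t=q[abs(q[:,2]-a)<.008]; print(a,len(t),t[:,0].min(),t[:,0].max())
E
```

```text
t 15.55 shift [  1.4  -4.1 174.6] turn 0.3 yaw 24.8 gap 0.282 F [ 0.4  0.  -1.4] tcp [0.5645 0.0132 0.42  ] tilt [ 0.0205 -0.0042 -0.9998]
598 [ 0.52237246 -0.01830646  0.17780033] [0.18302341 0.18531611 0.18721221 0.19519294]
0.185 49 0.5395409497319162 0.5870169688246683
0.205 74 0.538819351714717 0.589680365936074
0.225 86 0.5385220578682978 0.5886204074601225
```

Emit:
servo_tool --rows '[[[0,0,30],0,-1],[[0,0,65],0,-1],[[0,0,100],0,-1],[[1,-2,130],0,-1],[[1,-3,150],0,-1],[[1,-4,160],0,-1],[[1,-4,166],0,-1],[[1,-4,168],0,-1]]'

```text
t: 16.4
tcp_pos: [0.5644, 0.01, 0.2521]
tool_rot: [0.54, 0.842, 0.004, 0.01]
force: [0.3, 0.3, -1.0]
finger_gap: 0.28
```

Emit:
servo_tool --rows '[[[0,0,1.5],0,-1],[[0,0,3],0,-1],[[0,0,4],0,-1],[[0,0,4],0,-1]]'

```text
t: 16.8
tcp_pos: [0.5645, 0.0101, 0.2486]
tool_rot: [0.54, 0.842, 0.004, 0.011]
force: [-0.5, -0.3, -1.2]
finger_gap: 0.279
```

Emit:
servo_tool --rows '[[[0,0,1],0,-1],[[0,0,2],0,-1],[[0,0,2],0,-1]]'

```text
t: 17.1
tcp_pos: [0.5645, 0.0102, 0.2465]
tool_rot: [0.54, 0.842, 0.004, 0.011]
force: [0.3, -1.0, -0.8]
finger_gap: 0.281
```

Emit:
servo_tool --rows '[[[0,0,1],0,-1],[[0,0,2],0,-1],[[0,0,2],0,-1]]'

```text
t: 17.4
tcp_pos: [0.5646, 0.01, 0.2451]
tool_rot: [0.539, 0.842, 0.004, 0.011]
force: [-1.7, -1.0, 4.5]
finger_gap: 0.281
```

Emit:
servo_tool --rows '[[[0,0,0.8],0,-1],[[0,0,0.8],0,-1]]'

```text
t: 17.6
tcp_pos: [0.5646, 0.0099, 0.2451]
tool_rot: [0.539, 0.842, 0.004, 0.011]
force: [-2.2, -0.0, 6.0]
finger_gap: 0.284
```

Contact on the tray floor. I'll release gently and withdraw.

Emit:
servo_tool --rows '[[[0,0,0],0,-0.3],[[0,0,0],0,0],[[0,0,0],0,0.3],[[0,0,0],0,0.3],[[0,0,-10],0,0.3],[[0,0,-40],0,0.3],[[0,0,-85],0,0.3],[[0,0,-130],0,0.3]]'

```text
t: 18.4
tcp_pos: [0.5613, 0.0107, 0.3765]
tool_rot: [0.539, 0.842, 0.004, 0.01]
force: [0.9, -0.6, 0.9]
finger_gap: 0.65
```

Emit:
servo_tool --rows '[[[-80,-40,-60],0,0.3],[[-130,-60,-60],0,0.3],[[-130,-60,-60],0,0.3],[[-130,-60,-60],0,0.3],[[-130,-60,-60],0,0.3],[[-130,-60,-60],0,0.3]]'

```text
t: 19.0
tcp_pos: [0.5593, -0.1313, 0.4368]
tool_rot: [0.539, 0.842, 0.004, 0.009]
force: [0.4, -0.3, -0.2]
finger_gap: 0.648
```

```bash
python3 - <<'E'
from h import *
go(.5637,.012,.2453,24.5)
s=snapshot("side");cv2.imwrite("pics/side5.png",cv2.resize(s["image"][110:400,140:430],(580,580)))
P=cloud(s);Z=P[...,2];h=cv2.cvtColor(s["image"],cv2.COLOR_BGR2HSV).astype(int)
for c,lo,hi in(((.566,.0115),20,34),((.52,.31),0,20)):
    m=(np.hypot(P[...,0]-c[0],P[...,1]-c[1])<.05)&(Z>.055)&(Z<.15)&(h[...,0]>=lo)&(h[...,0]<hi)&(h[...,1]>120); q=P[m]; print(m.sum(),q.min(0),q.max(0))
E
```

```text
t 19.0 shift [130.6  60.7 191.1] turn 0.2 yaw 24.7 gap 0.648 F [ 0.4 -0.3 -0.2] tcp [ 0.5593 -0.1313  0.4368] tilt [ 0.02   -0.0038 -0.9998]
81 [ 0.55346048 -0.00955124  0.05695524] [0.57652445 0.02267436 0.09256469]
137 [0.49881644 0.27093397 0.06397622] [0.54384265 0.34241928 0.10155368]
```

View pics/side5.png

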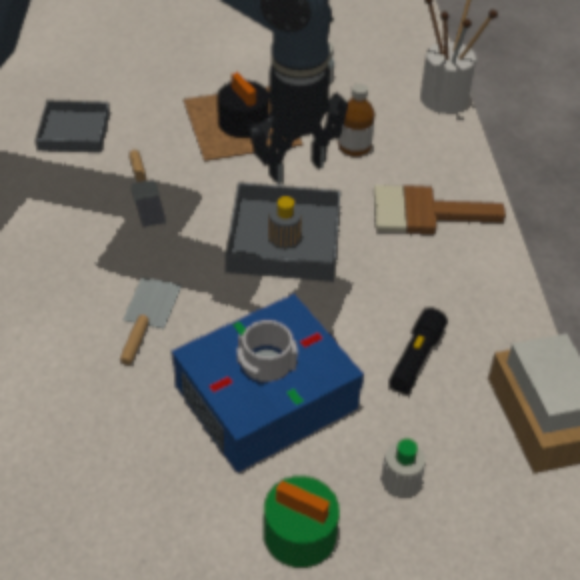

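The cartridge stands upright in the larger tray at (285,220). The cap stands on the mat at (243,105), the neck is empty, and nothing else appears moved. Handing in.

```bash
python3 -c "
from h import *
print(sign_off())"
```

```text
the job is handed in; nothing more can be done
None
```

The job is done and handed in at about 19 s of the 64 s allowed.

- **Cap:** I pressed it down about 9 mm, twisted it about 86° anticlockwise, lifted it off and lowered it onto the cork mat until it touched. I then let go. It stands bar upwards near the middle of the mat.
- **Spent cartridge:** I lifted it out by the yellow knob, lowered it onto the floor of the larger grey tray until it touched, and let go.

**Last checks:**
- The final side picture shows the cap on the mat, the cartridge upright in the tray, the neck empty and the gripper clear of everything. By eye, nothing else had moved; I did not measure that.
- The knob's highest depth reading was 93 mm, against an expected 83 mm. I put that down to depth noise at the edges, since the contact height while lowering it matched the floor.
- The tool leaned about 1.2° while placing the cartridge. It still stood upright after release.
- The highest wrist force I read was about 10 N.

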